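Push the blade cassette home and run the wing nut down

ROBOT

A 6-joint arm with a two-finger parallel gripper is mounted at the origin on the work surface. World frame = base frame: x ahead of the robot, y to its left, z up, the work surface at z = 0. Lengths are in m, angles in degrees, forces in N, time in s.
With the tool pointing down it reaches from about 0.4 to 0.825 m from the base axis. Payload 7 kg.
Tool frame: the origin (TCP) lies at the very end of the fingers, on their centre line; the grasp point (between the pads) lies 19 mm behind it; x points along the fingers, y is the direction in which the jaws open and shut, and the axes are right-handed (so a half turn about x gives the same grasp; the last joint's range is limited). The gripper opens to 88 mm and grips with 3 to 60 N. Pads are 19 mm wide; open, the fingers measure 130 mm over their backs; the gripper's body (78 mm by 193 mm) begins 47 mm behind the grasp point.
Start: joints at [-48.581, 20.546, 0.682, 0, -70.136, -16.507], TCP at [0.284, -0.612, 0.227] pointing down, gripper open.
Joint ranges: [-176.03, 176.03], [-82.01, 121.73], [-58.28, 71.71], [-173.87, 95.51], [-174.79, -0.11], [-173.66, 173.66]. Speed limits (degrees/s): [136.94, 136.94, 172.46, 180, 180, 180].

INTERFACE

Orientations are given as [roll, pitch, yaw] about the fixed x, y, z axes, in that order (R = Rz(yaw) Ry(pitch) Rx(roll)).
In Python, from plant import * gives the robot as it stands. The module is installed in compiled form; this text tells all that it offers.
- The arm moves only by the shell command python3 -m creep 'ROWS' [FORCE]. ROWS is a JSON object of lists of equal length, an entry for each row: "jaw": the closure, from -1 (fully open) to 1 (shut); "translation": the shift along the tool's x, y, z in m, a list of three; "roll": the turn about the tool's x in rad. A call has exactly 10 rows; each row shifts and turns the commanded pose from where the row before left it, along the tool's axes as they then stand; what a row does not reach is not made up. A row lasts 1/10 s, in which the tool goes at most 50 mm and 8.59 degrees, less where a joint would pass 70% of its speed; a pose out of reach is approached as far as the arm can. A call with a gripper value outside its range is refused whole. The fingers move at their own pace and stop on an object; FORCE is the grip in N (left out, the last holds). Time passes only in rows, so rows that do not move let the fingers close, or fill a call up. It gives the time, the measured TCP pose, the force and the opening at its end, in the units of the state.
- get_state(): the state, without advancing time (a new reading comes with each control period).
- capture(name): name is "scene" or "top"; returns a dict with "image" (400x640x3 uint8, red, green, blue), "fovy" (degrees; the focal length in pixels is half the picture's height over the tangent of half this angle, whatever the lens; pixels are square), "cx", "cy" (the principal point, pixels), "pose" (4x4, takes a point from camera to world coordinates). Camera axes: x right, y up, looking along -z (the intrinsics and any distortion apply to the point x, -y, -z); pixel columns grow to the right and rows downward; lengths in m; the calibration is good to about 2 mm. A picture is of the moment at which its call begins. There is no depth.
- close_job(): hands the job in, once; it reports no verdict.
The state is a dict: "time_s": time; "joints": joint angles; "qd": joint speeds; "joint_torque": joint torques, N m; "tcp_pos": TCP position; "eef_rot": TCP orientation; "contact_force": force on the tool from outside, world axes, zero at the start; "moment": the same for the moment, N m; "gripper_width": finger opening in m.
Only numpy, scipy, OpenCV 4.12 (cv2) and the standard library are available. Lean on these libraries where they do the work, as an engineer would, in place of code of your own. Each camera call takes 0.05 s, during which the arm holds its last target.

TASK

Get the vegetable cutter ready: with a fingertip push the blue tab of the blade cassette until the cassette is fully home, then tighten the big black wing nut by stroking its wings round clockwise (seen from above) with the fingertips, stroke after stroke, until it is fully down against its stop. Only push these parts; leave the cutter standing where it is and everything else on the counter alone, and finish with the hand clear.

Things in the scene. Friction and masses are not known exactly. Their poses are not given: they have to be found in the camera images.
- cutter: Vegetable cutter: white bench machine 180 (x) by 190 (y) mm, about 6 kg, loose on four rubber feet. Origin: centre of its footprint on the counter; x points from its front (blue tab) to its rear, y to its left, z up. Rail tops 85 mm above the counter. The nut's axis stands at x = +20, y = 0 mm. It slides if pushed with more than some 25 N.
- guard (a point): Middle of the top edge of the green upright hand guard fixed on the cutter: a plate 5 mm thick along the cutter's x, 130 mm long, its top 144 mm above the counter. Its near face is 55 mm from the nut's axis on the +y side, so fingers can pass round the nut only on the other three sides (-x, +x, -y).
- cassette (a joint): How far the blade cassette stands out of the cutter's front, m: 0 = fully home against its stop (tab against the white rails), up to 0.045. It slides along the cutter's x axis (pushing towards +x closes it) with about 2 N of friction and stays where it is left.
- tab (a point): Centre of the front (-x) face of the cassette's blue upright tab, a plate 6 mm thick, 124 mm wide (y), from 50 to 106 mm above the counter; this point is 86 mm above the counter. Push here towards the cutter's +x.
- nut (a joint): Turn of the big black wing nut on its upright stud, rad: grows clockwise seen from above (tightening); 6.283 = run fully down, a hard stop. About 0.04 N m of friction; it stays where it is left. One turn lowers nut and clamp plate 6 mm.
- nut_center (a point): On the nut's axis at mid-height of its wings. Two opposite wings, each reaching 45 mm from the axis, 9 mm thick, 24 mm high (12 above and below this point); hub of 12 mm radius, its top 14.5 mm above this point. The steel clamp plate's top is 14 mm below this point; the rail tops are 19.5 mm below it when the nut is fully down, up to 6 mm more when it is up.
- red_wing (a point): Outer end of the wing with the red tip, at mid-height, 45 mm from the axis (the other wing, all black, is opposite). Fully tightened, the wings lie along the cutter's x axis with the red tip towards the front (-x); it passes that direction once each turn.
- jar: Bystander: amber jar with a red cap, 64 mm across, 95 mm tall. Origin: centre of its underside.
- garlic: Bystander: garlic bulb, 54 mm across, 55 mm tall. Origin: centre of its underside.
- spatula: Bystander: spatula, 260 mm long, lying flat along its x axis.
- bun: Bystander: ring-shaped bun, 90 mm across, 30 mm high. Origin: centre of its underside.
- tray: Bystander: teal tray 320 by 240 mm, 22 mm high. Origin: centre of its underside.
- avocado0: Bystander: avocado half on the tray, 68 mm across, 37 mm high.
- avocado1: Bystander: another avocado half on the tray, same size.
- bowl: Bystander: glass bowl, 180 mm across, 80 mm tall. Origin: centre of its underside.

How it is judged (in metres and radians):
On the way, in this order (a step that is already met when the one before it is completed fails the run):
1. the blade cassette is fully home (value of joint cassette below 0.004 m), for 0.2 s.
2. the wing nut is run fully down (value of joint nut above 6.083 rad and value of joint cassette below 0.004 m), for 0.2 s.
At the end, for the whole second after the job is handed in: The cassette is within 4 mm of its stop and the wing nut within 0.2 rad of its stop (fully down), all at rest, the cutter standing where it was (within 30 mm) (all of step 2 and velocity of joint nut below 0.1 rad/s and linear speed of cutter below 0.02 m/s); the robot touches nothing.
It fails at once if the cutter is shoved more than 30 mm, lifted more than 10 mm or tipped (distance of cutter from where it was at the start of the episode above 0.03 m or height (world z) of cutter above 0.01 m or angle between cutter's own z axis and vertical above 0.1 rad).
It fails at once if a bystander is moved or carried more than 30 mm (distance of any of jar, garlic, spatula, bun, tray, avocado0, avocado1, bowl from where it was at the start of the episode above 0.03 m).
It also fails if it takes over 72 s, if anything falls off the work surface, if the arm or the gripper's body presses on something with over 40 N, if the wrist force passes 120 N, or if a joint passes its speed limit or range.

## Working session

There is one attempt and no reset: what is moved stays moved. The work goes in short steps, Python scripts to look and compute and a shell command to move; the robot and the scene stay as the last step left them, time stands still between calls to the robot, and variables do not carry over. Pictures are saved under pics/ and viewed, and the job is handed in when it is done.

```bash
mkdir -p pics
python3 - <<'E'
from plant import *
import cv2
for n in ("scene","top"):
    c=capture(n); cv2.imwrite(f"pics/{n}0.png",c["image"][:,:,::-1])
    print(n,c["fovy"],c["cx"],c["cy"],c["pose"], [k for k in c])
print(get_state())
E
```

```text
scene 46.001382419532376 322.0194331253243 201.18254260357165 [[ 0.40097471 -0.48199938  0.77903523  1.76441304]
 [ 0.9159814   0.19790633 -0.34901456 -0.49693984]
 [ 0.0140488   0.85352779  0.5208579   0.89249613]
 [ 0.          0.          0.          1.        ]] ['image', 'fovy', 'cx', 'cy', 'pose']
top 47.63900486444342 317.2804090880456 203.5434221748481 [[ 0.00650292  0.99933992 -0.03574132  0.53871052]
 [-0.99970193  0.00565586 -0.02374982 -0.00947118]
 [-0.02353199  0.03588511  0.99907883  1.64134625]
 [ 0.          0.          0.          1.        ]] ['image', 'fovy', 'cx', 'cy', 'pose']
{'time_s': 0.1, 'joints': array([-4.85824302e+01,  2.05881343e+01,  6.38945918e-01, -1.69086267e-02,
       -7.01361343e+01, -1.65053999e+01]), 'qd': array([ 0.08525979, -0.14289055,  0.04920694,  0.06960936, -0.02244483,
       -0.00764139]), 'joint_torque': array([-2.49794302e-04, -5.84162557e+01,  2.93753314e+01,  7.01566994e+00,
        1.01582502e-02, -8.87229277e-06]), 'tcp_pos': array([ 0.28409914, -0.6118182 ,  0.22570933]), 'eef_rot': array([ 95.9532886 ,  89.91320885, 120.85970129]), 'contact_force': array([ 0.34577521,  0.05566778, -0.46716136]), 'moment': array([ 0.02608411, -0.02218114,  0.00119041]), 'gripper_width': 0.08761048551017538}
```

View pics/scene0.png

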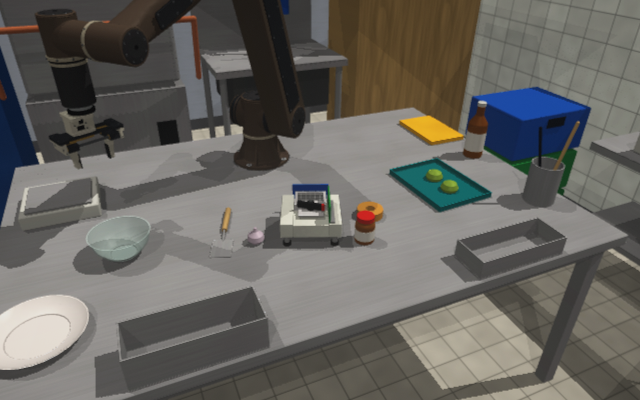

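View pics/top0.png

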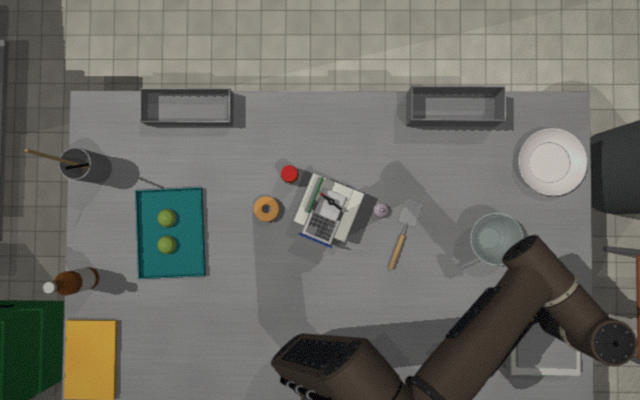

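The scene view shows the cutter near (310,215). In the top view it is at about (330,210), with its blue tab near (318,240), the guard on its left at (315,193), the jar at (290,174), the bun at (266,209) and the garlic at (381,210). I'll zoom in.

Run:
```python
import cv2
a=cv2.imread("pics/top0.png")[160:260,270:400]; cv2.imwrite("pics/topz.png",cv2.resize(a,None,fx=6,fy=6,interpolation=cv2.INTER_CUBIC))
a=cv2.imread("pics/scene0.png")[170:255,240:390]; cv2.imwrite("pics/scz.png",cv2.resize(a,None,fx=5,fy=5,interpolation=cv2.INTER_CUBIC))
```

```text
(no output)
```

View pics/topz.png

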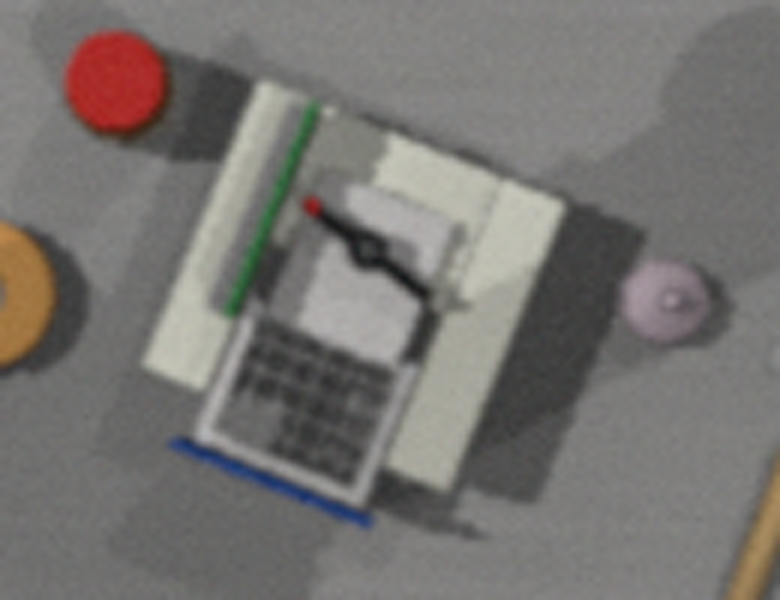

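View pics/scz.png

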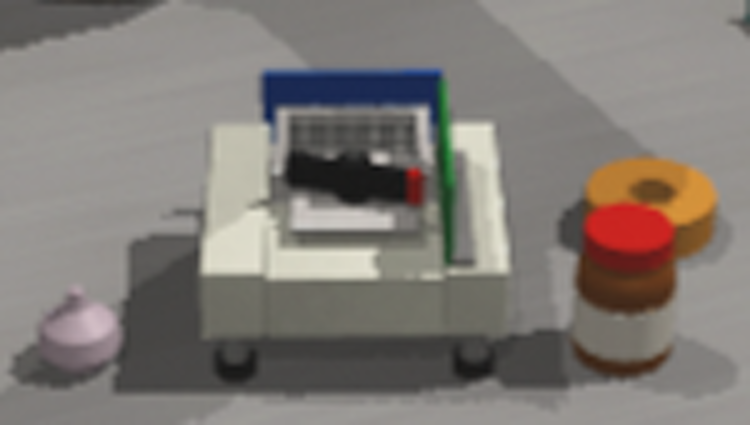

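```bash
cat > h.py <<'E'
import numpy as np, cv2
CAM={"top":(47.63900486444342,317.2804090880456,203.5434221748481,np.array([[ 0.00650292,0.99933992,-0.03574132,0.53871052],[-0.99970193,0.00565586,-0.02374982,-0.00947118],[-0.02353199,0.03588511,0.99907883,1.64134625],[0,0,0,1]])),
"scene":(46.001382419532376,322.0194331253243,201.18254260357165,np.array([[ 0.40097471,-0.48199938,0.77903523,1.76441304],[0.9159814,0.19790633,-0.34901456,-0.49693984],[0.0140488,0.85352779,0.5208579,0.89249613],[0,0,0,1]]))}
def ray(n,u,v):
    f,cx,cy,P=CAM[n]; F=200/np.tan(np.radians(f/2))
    d=P[:3,:3]@np.array([(u-cx)/F,-(v-cy)/F,-1]); return P[:3,3],d
def hit(n,u,v,z):
    o,d=ray(n,u,v); return o+d*(z-o[2])/d[2]
def proj(n,p):
    f,cx,cy,P=CAM[n]; F=200/np.tan(np.radians(f/2))
    c=P[:3,:3].T@(np.asarray(p)-P[:3,3]); return cx+F*c[0]/-c[2], cy-F*c[1]/-c[2]
E
python3 - <<'E'
from h import *
T=lambda x,y,z:hit("top",(x+.5)/6-.5+270,(y+.5)/6-.5+160,z)
S=lambda x,y,z:hit("scene",(x+.5)/5-.5+240,(y+.5)/5-.5+170,z)
c=[T(263,80,.085),T(567,205,.085),T(450,490,.085),T(145,365,.085)]
for p in c: print(p)
print("ctr",np.mean(c,0)); 
f=c[0]+c[1]-c[2]-c[3]; print("yaw",np.degrees(np.arctan2(f[1],f[0])),[np.linalg.norm(c[i]-c[i-1]) for i in range(4)])
for n,a in dict(hub=(369,248,.122),red=(313,206,.107),black=(430,296,.107),tabL=(177,443,.106),tabR=(370,521,.106),gA=(314,108,.144),gB=(233,312,.144)).items(): print(n,T(*a))
sc=[S(212,125,.085),S(496,125,.085),S(510,275,.085),S(203,275,.085)]
for p in sc: print("s",p)
print("sctr",np.mean(sc,0))
for n,a in dict(tabL=(264,73,.106),tabR=(441,73,.106),red=(415,186,.107),black=(290,168,.107),gB=(440,85,.144)).items(): print("s",n,S(*a))
E
```

```text
[0.69996533 0.04153702 0.085     ]
[ 0.62893701 -0.13296225  0.085     ]
[ 0.46575195 -0.06680736  0.085     ]
[0.53588177 0.10806908 0.085     ]
ctr [ 0.58263401 -0.01254088  0.085     ]
yaw -22.06947449705945 [np.float64(0.17705912003442045), np.float64(0.18840121239188096), np.float64(0.17608473158919818), np.float64(0.1884143329446117)]
hub [ 0.60214453 -0.01961768  0.122     ]
red [0.6263577  0.01205201 0.107     ]
black [ 0.57586428 -0.05425506  0.107     ]
tabL [0.49203561 0.08802253 0.106     ]
tabR [ 0.44898089 -0.0211198   0.106     ]
gA [0.67845342 0.01131402 0.144     ]
gB [0.56550204 0.05527515 0.144     ]
s [ 0.46668058 -0.06325267  0.085     ]
s [0.5391307  0.11357131 0.085     ]
s [0.70475251 0.04442498 0.085     ]
s [ 0.63344489 -0.12807538  0.085     ]
sctr [ 0.58600217 -0.00833294  0.085     ]
s tabL [ 0.4482635  -0.01866883  0.106     ]
s tabR [0.49379242 0.09284511 0.106     ]
s red [0.62127258 0.01751211 0.107     ]
s black [ 0.57137504 -0.04725457  0.107     ]
s gB [0.56929474 0.05728988 0.144     ]
```

```bash
cat >> h.py <<'E'
from scipy.spatial.transform import Rotation as Ro
YAW=np.radians(-22.1); C0=np.array([0.584,-0.0105])
ex=np.array([np.cos(YAW),np.sin(YAW)]); ey=np.array([-ex[1],ex[0]])
def c2w(x,y,z): return np.r_[C0+x*ex+y*ey,z]
def w2c(p): d=np.asarray(p)[:2]-C0; return d@ex*1e3,d@ey*1e3,p[2]*1e3
def Rt(s): return Ro.from_euler("xyz",s["eef_rot"],degrees=True).as_matrix()
def yang(s): # tool y angle in cutter frame, deg
    y=Rt(s)[:,1]; return np.degrees(np.arctan2(y[1],y[0])-YAW)
def totool(s,target): return Rt(s).T@(target-s["tcp_pos"])
def show(s):
    print("t",round(s["time_s"],2),"cut",np.round(w2c(s["tcp_pos"]),1),"yang",round(yang(s),1),"F",np.round(s["contact_force"],1),"M",np.round(s["moment"],2),"w",round(s["gripper_width"],4),"j",np.round(s["joints"],1))
E
python3 - <<'E'
from plant import *; from h import *
s=get_state(); show(s); print(np.round(Rt(s),3)); t=c2w(-.165,0,.227); print(t,totool(s,t))
E
```

```text
t 0.1 cut [ -51.6 -670.   225.7] yang 137.0 F [ 0.3  0.1 -0.5] M [ 0.03 -0.02  0.  ] w 0.0876 j [-48.6  20.6   0.6  -0.  -70.1 -16.5]
[[-0.001 -0.421  0.907]
 [ 0.001  0.907  0.421]
 [-1.     0.002 -0.   ]]
[0.43112278 0.051577   0.227     ] [-0.00054227  0.53978162  0.41273033]
```

```bash
python3 -m creep '{"jaw":[1,1,1,1,1,1,1,1,1,1],"translation":[[0,0.0386,0.0295],[0,0.0386,0.0295],[0,0.0386,0.0295],[0,0.0386,0.0295],[0,0.0386,0.0295],[0,0.0386,0.0295],[0,0.0386,0.0295],[0,0.0386,0.0295],[0,0.0386,0.0295],[0,0.0386,0.0295]],"roll":[0,0,0,0,0,0,0,0,0,0]}' 10
python3 - <<'E'
from plant import *; from h import *
s=get_state(); show(s); print(totool(s,c2w(-.165,0,.227)))
E
```

```text
time_s: 1.1
tcp_pos: [0.389, -0.136, 0.2267]
eef_rot: [-8.7, 90.0, 16.2]
contact_force: [1.6, -0.6, 0.0]
gripper_width: 0.0134
t 1.1 cut [-133.4 -189.7  226.7] yang 137.0 F [ 1.6 -0.6  0. ] M [ 0.01 -0.22 -0.01] w 0.0134 j [  8.5  -5.4 -30.   -0.  -65.4 -73.6]
[-0.00027621  0.15242757  0.11717683]
```

```bash
python3 -m creep '{"jaw":[1,1,1,1,1,1,1,1,1,1],"translation":[[0,0.038,0.0293],[0,0.038,0.0293],[0,0.038,0.0293],[0,0.038,0.0293],[0,0,0],[0,0,0],[0,0,0],[0,0,0],[0,0,0],[0,0,0]],"roll":[0,0,0,0,-0.14,-0.14,-0.14,-0.14,-0.14,-0.14]}' 
python3 -m creep '{"jaw":[1,1,1,1,1,1,1,1,1,1],"translation":[[0,0,0],[0,0,0],[0,0,0],[0,0,0],[0,0,0],[0,0,0],[0,0,0],[0,0,0],[0,0,0],[0,0,0]],"roll":[-0.148,-0.148,-0.148,-0.148,-0.148,-0.148,-0.148,-0.148,-0.148,-0.148]}'
python3 - <<'E'
from plant import *; from h import *
import cv2
s=get_state(); show(s); print(Rt(s).round(3),totool(s,c2w(-.165,0,.083)))
for n in ("scene","top"): cv2.imwrite(f"pics/{n}1.png",capture(n)["image"][:,:,::-1])
a=cv2.imread("pics/scene1.png")[120:255,220:390]; cv2.imwrite("pics/scz1.png",cv2.resize(a,None,fx=4,fy=4,interpolation=cv2.INTER_CUBIC))
E
```

```text
time_s: 2.1
tcp_pos: [0.4312, 0.0493, 0.2263]
eef_rot: [121.2, 90.0, -165.4]
contact_force: [0.9, -0.1, -0.2]
gripper_width: 0.0007
time_s: 3.1
tcp_pos: [0.4312, 0.0493, 0.2263]
eef_rot: [32.8, 90.0, -169.0]
contact_force: [0.2, -0.6, -0.1]
gripper_width: 0.0006
t 3.1 cut [-164.    -2.1  226.3] yang -89.7 F [ 0.2 -0.6 -0.1] M [-0.07  0.12  0.04] w 0.0006 j [ 32.7  -2.9 -27.8  -0.  -65.1  35.5]
[[-0.001 -0.372 -0.928]
 [-0.    -0.928  0.372]
 [-1.     0.     0.   ]] [ 0.14331191 -0.00212647  0.00090573]
```

View pics/scz1.png

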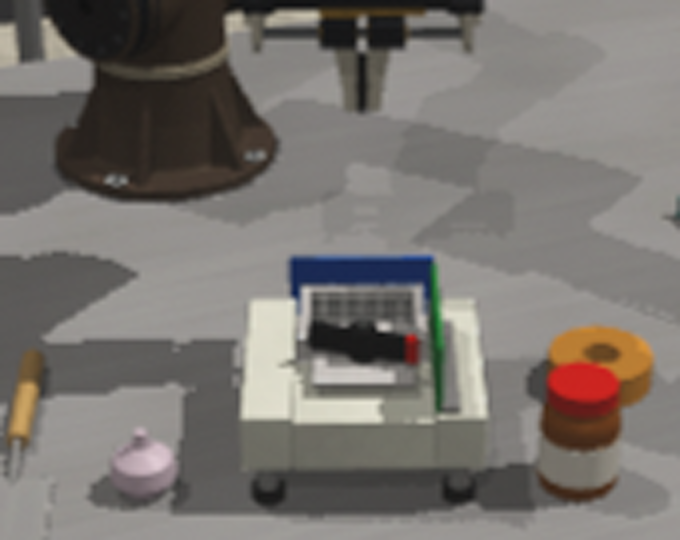

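The gripper tips at (360,105) in the crop are above and in front of the blue tab, and the scene is undisturbed. I'll go down and start pushing.

```bash
python3 -m creep '{"jaw":[1,1,1,1,1,1,1,1,1,1],"translation":[[0.048,-0.002,0],[0.048,0,0],[0.047,0,0],[0,0,-0.009],[0,0,-0.009],[0,0,-0.009],[0,0,-0.005],[0,0,-0.005],[0,0,-0.005],[0,0,-0.005]],"roll":[0,0,0,0,0,0,0,0,0,0]}'
python3 - <<'E'
from plant import *; from h import *
import cv2
s=get_state(); show(s)
E
```

```text
time_s: 4.2
tcp_pos: [0.4764, 0.0335, 0.0842]
eef_rot: [-129.0, 89.9, 28.8]
contact_force: [-3.0, 2.5, 1.9]
gripper_width: 0.0006
t 4.2 cut [-116.2    0.3   84.2] yang -90.1 F [-3.   2.5  1.9] M [0.52 0.77 0.03] w 0.0006 j [ 27.7  10.5 -34.6  -0.  -44.9  40.1]
```

Contact with about 3 N of push force, which fits the sliding friction. Next I'll advance slowly.

```bash
python3 -m creep '{"jaw":[1,1,1,1,1,1,1,1,1,1],"translation":[[0,0,-0.002],[0,0,-0.002],[0,0,-0.002],[0,0,-0.001],[0,0,-0.001],[0,0,0],[0,0,0],[0,0,0],[0,0,0],[0,0,0]],"roll":[0,0,0,0,0,0,0,0,0,0]}'
python3 - <<'E'
from plant import *; from h import *
s=get_state(); show(s)
c=capture("top"); cv2.imwrite("pics/top2.png",cv2.resize(c["image"][160:260,270:400,::-1],None,fx=6,fy=6,interpolation=cv2.INTER_CUBIC))
c=capture("scene"); cv2.imwrite("pics/sc2.png",cv2.resize(c["image"][140:260,230:390,::-1],None,fx=5,fy=5,interpolation=cv2.INTER_CUBIC))
E
```

```text
time_s: 5.2
tcp_pos: [0.4821, 0.0308, 0.0835]
eef_rot: [12.5, 89.9, 170.3]
contact_force: [-7.2, 4.2, 6.2]
gripper_width: 0.0004
t 5.2 cut [-1.099e+02 -1.000e-01  8.350e+01] yang -90.1 F [-7.2  4.2  6.2] M [1.93 2.7  0.12] w 0.0004 j [ 27.   11.1 -33.8  -0.1 -45.1  40.9]
```

View pics/sc2.png

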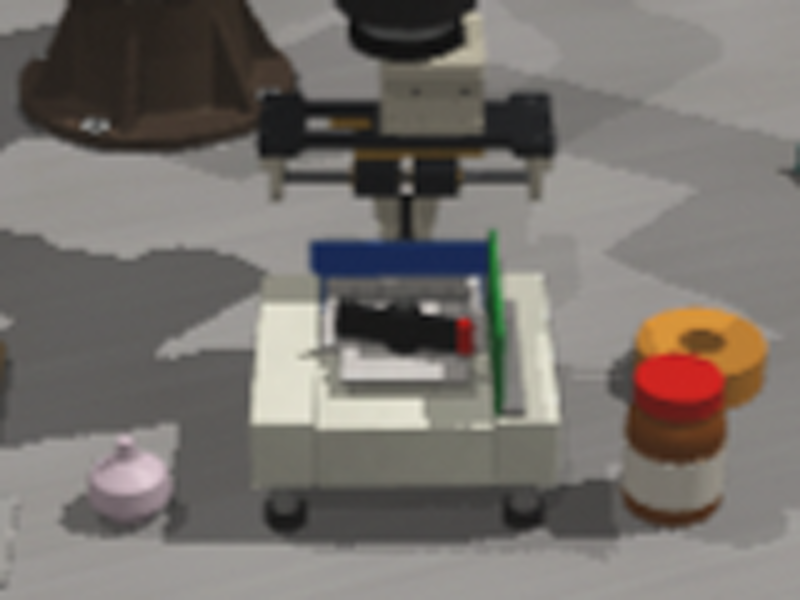

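View pics/top2.png

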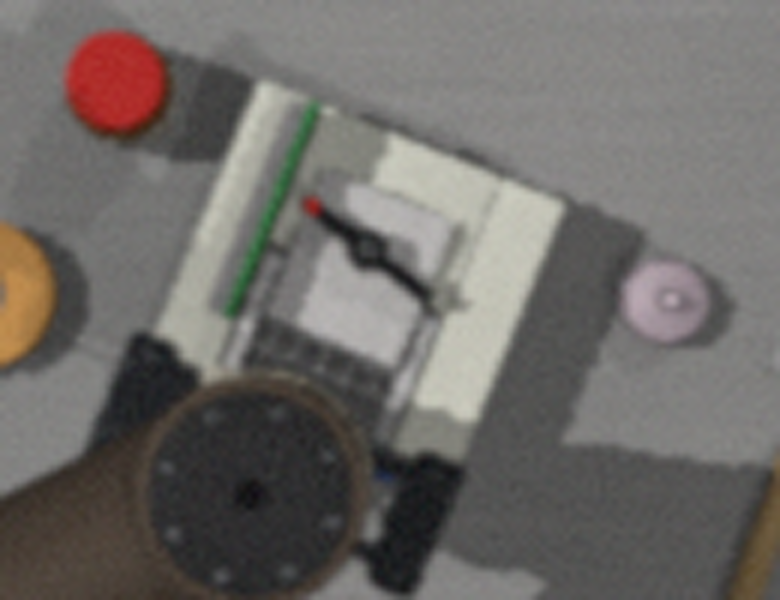

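The cassette has slid in with the cutter and nut unmoved; the hand hides the tab in the top view. I'll push a little more and watch the force.

```bash
python3 -m creep '{"jaw":[1,1,1,1,1,1,1,1,1,1],"translation":[[0,0,-0.001],[0,0,0],[0,0,-0.001],[0,0,0],[0,0,0],[0,0,0],[0,0,0],[0,0,0],[0,0,0],[0,0,0]],"roll":[0,0,0,0,0,0,0,0,0,0]}'
python3 - <<'E'
from plant import *; from h import *
s=get_state(); show(s)
E
```

```text
time_s: 6.3
tcp_pos: [0.4822, 0.0307, 0.0835]
eef_rot: [7.6, 89.8, 165.4]
contact_force: [-17.6, 13.2, 15.7]
gripper_width: 0.0009
t 6.3 cut [-109.8   -0.2   83.5] yang -90.1 F [-17.6  13.2  15.7] M [4.94 6.37 0.21] w 0.0009 j [ 26.9  11.2 -33.6  -0.2 -45.4  41.1]
```

The TCP has stopped moving while the force rose to 22 N, so the cassette is against its stop. I'll back off, lift and check.

```bash
python3 -m creep '{"jaw":[1,1,1,1,1,1,1,1,1,1],"translation":[[0,0,0.003],[0,0,0.01],[0,0,0.03],[-0.03,0,0.02],[-0.04,0,0.03],[-0.03,0,0],[0,0,0],[0,0,0],[0,0,0],[0,0,0]],"roll":[0,0,0,0,0,0,0,0,0,0]}'
python3 - <<'E'
from plant import *; from h import *
s=get_state(); show(s)
c=capture("top"); cv2.imwrite("pics/top3.png",cv2.resize(c["image"][160:260,270:400,::-1],None,fx=6,fy=6,interpolation=cv2.INTER_CUBIC))
c=capture("scene"); cv2.imwrite("pics/sc3.png",cv2.resize(c["image"][160:255,240:390,::-1],None,fx=5,fy=5,interpolation=cv2.INTER_CUBIC))
E
```

```text
time_s: 7.3
tcp_pos: [0.3984, 0.0643, 0.1824]
eef_rot: [56.7, 89.9, -145.5]
contact_force: [0.2, -0.3, 0.6]
gripper_width: 0.0003
t 7.3 cut [-200.1   -0.5  182.4] yang -90.1 F [ 0.2 -0.3  0.6] M [-0.1   0.14 -0.02] w 0.0003 j [ 37.5  -4.  -34.9  -0.  -59.2  30.3]
```

View pics/top3.png

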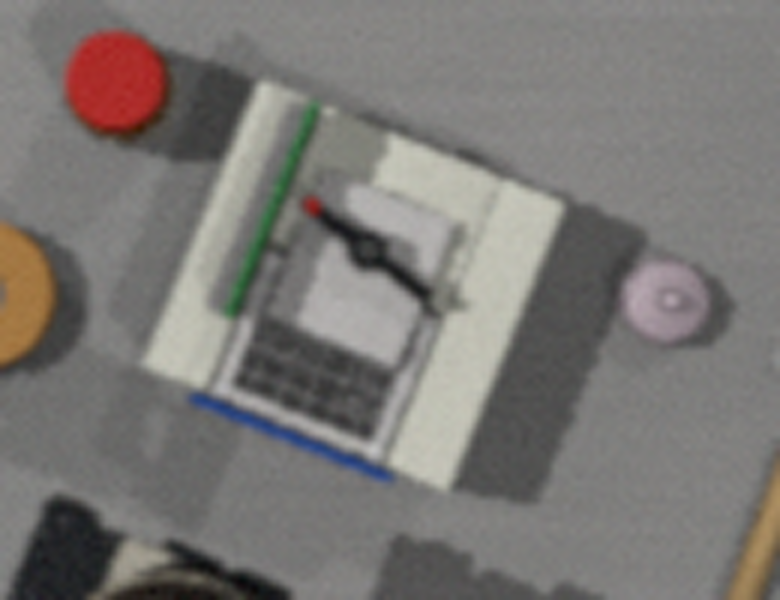

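View pics/sc3.png

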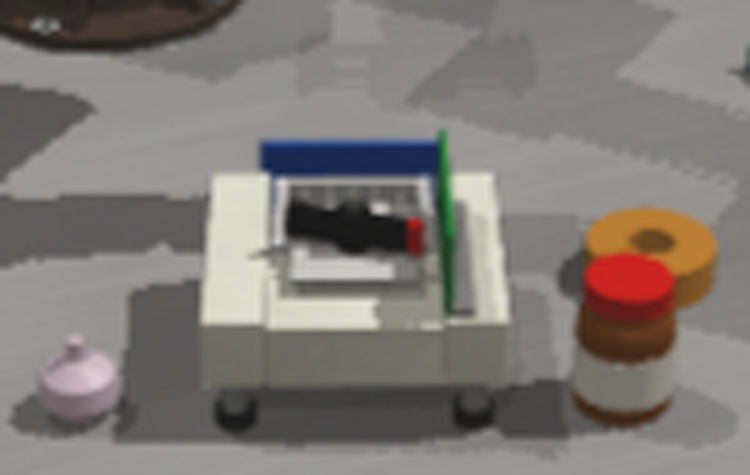

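The tab, (192,397)–(390,477) in the top crop, now lies along the front edge of the rails. The cutter, nut and bystanders have not shifted. I'll quantify that and work out the centring over the nut.

Run:
```python
from plant import *; from h import *
T=lambda x,y,z:hit("top",(x+.5)/6-.5+270,(y+.5)/6-.5+160,z)
S=lambda x,y,z:hit("scene",(x+.5)/5-.5+240,(y+.5)/5-.5+160,z)
for n,p in dict(tabm=T(291,437,.106),front=(T(450,490,.085)+T(145,365,.085))/2,rear=(T(263,80,.085)+T(567,205,.085))/2,hub=T(370,248,.123),red=T(313,206,.109),black=T(430,296,.109),s_tab=S(351,143,.106),s_hub=S(353,205,.123),s_red=S(422,236,.109),s_black=S(290,217,.109)).items(): print(n,np.round(w2c(p),1),p.round(4))
s=get_state()
print(totool(s,c2w(.02,0,.182)))
```

```text
tabm [-94.5  -1.5 106. ] [0.4959 0.0237 0.106 ]
front [-88.8  -2.5  85. ] [0.5008 0.0206 0.085 ]
rear [87.8 -2.4 85. ] [ 0.6645 -0.0457  0.085 ]
hub [ 20.4  -2.1 123. ] [ 0.6021 -0.0202  0.123 ]
red [ 30.7  36.8 109. ] [0.6262 0.012  0.109 ]
black [  8.9 -43.6 109. ] [ 0.5758 -0.0542  0.109 ]
s_tab [-95.2   0.4 106. ] [0.4959 0.0257 0.106 ]
s_hub [ 12.7   1.1 123. ] [ 0.5962 -0.0143  0.123 ]
s_red [ 27.2  44.2 109. ] [0.6259 0.0203 0.109 ]
s_black [  4.2 -38.7 109. ] [ 0.5733 -0.048   0.109 ]
[ 0.00039614 -0.00067809 -0.21991505]
```

The tab face sits at about −95 mm with the rail fronts at −90 and the tab 6 mm thick, so the cassette is home. The nut has about 255° left to turn. My plan is to hold the half-open jaws centred over the hub and turn the tool clockwise, so both fingertips push the wings.

```bash
python3 -m creep '{"jaw":[0,0,0,0,0,0,0,0,0,0],"translation":[[0,0.0025,-0.044],[0,0,-0.044],[0,0,-0.044],[0,0,-0.044],[0,0,-0.044],[0,0,0],[0,0,0],[0,0,0],[0,0,0],[0,0,0]],"roll":[0,0,0,0,0,-0.145,-0.145,-0.145,-0.145,-0.145]}' 
python3 -m creep '{"jaw":[0,0,0,0,0,0,0,0,0,0],"translation":[[0,0,0],[0,0,0],[0,0,0],[0,0,0],[0,0,0],[0,0,0],[0,0,0],[0,0,0],[0,0,0],[0,0,0]],"roll":[-0.145,-0.145,-0.145,-0.145,0,0,0,0,0,0]}'
python3 - <<'E'
from plant import *; from h import *
s=get_state(); show(s); print(totool(s,c2w(.02,-.003,.15)))
c=capture("scene"); cv2.imwrite("pics/sc4.png",cv2.resize(c["image"][120:255,230:390,::-1],None,fx=4,fy=4,interpolation=cv2.INTER_CUBIC))
E
```

```text
time_s: 8.4
tcp_pos: [0.6016, -0.0209, 0.1823]
eef_rot: [-2.3, 89.9, -162.6]
contact_force: [-0.0, 0.6, 0.2]
gripper_width: 0.0439
time_s: 9.4
tcp_pos: [0.6017, -0.0205, 0.1836]
eef_rot: [117.5, 90.0, -10.0]
contact_force: [0.1, -0.5, 0.9]
gripper_width: 0.0442
t 9.4 cut [ 20.2  -2.6 183.6] yang -15.3 F [ 0.1 -0.5  0.9] M [-0.1   0.06 -0.02] w 0.0442 j [ 16.6  15.5 -12.4   0.  -62.1 125.9]
[ 3.35761836e-02 -7.91581986e-05  4.54618557e-04]
```

View pics/sc4.png

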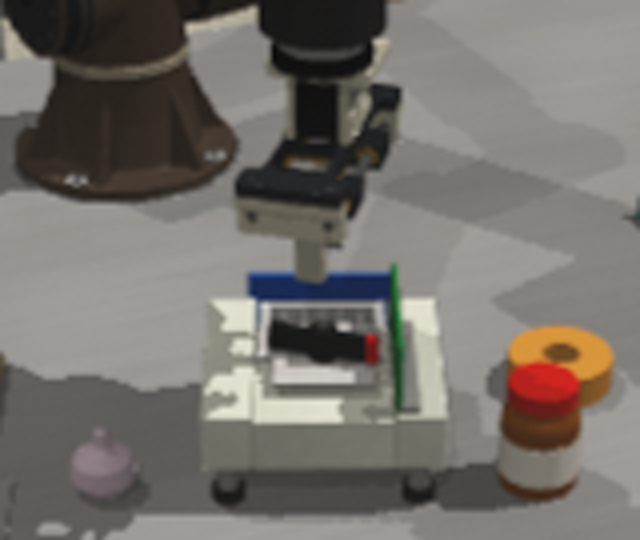

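The fingers, tips near (312,278), are above the nut, lined up across the wings and clear of the guard at (400,270–405). I'll lower to z ≈ 0.102 in two steps.

```bash
python3 -m creep '{"jaw":[0,0,0,0,0,0,0,0,0,0],"translation":[[0.03,0,0],[0.03,0,0],[0.01,0,0],[0.006,0,0],[0.0055,0,0],[0,0,0],[0,0,0],[0,0,0],[0,0,0],[0,0,0]],"roll":[0,0,0,0,0,0,0,0.14,0.14,0.14]}'
python3 - <<'E'
from plant import *; from h import *
s=get_state(); show(s)
E
```

```text
time_s: 10.45
tcp_pos: [0.6023, -0.0204, 0.1032]
eef_rot: [163.1, 89.9, 11.3]
contact_force: [-0.9, -0.2, 1.0]
gripper_width: 0.0435
t 10.45 cut [ 20.7  -2.3 103.2] yang -39.7 F [-0.9 -0.2  1. ] M [-0.09  0.1  -0.05] w 0.0435 j [ 16.6  19.8 -17.9   0.  -52.2 101.6]
```

```bash
python3 -m creep '{"jaw":[0,0,0,0,0,0,0,0,0,0],"translation":[[0,0,0],[0,0,0],[0,0,0],[0,0,0],[0,0,0],[0,0,0],[0,0,0],[0,0,0],[0,0,0],[0,0,0]],"roll":[0.1,0.1,0.1,0.1,0.1,0.1,0.1,0.1,0,0]}'
python3 - <<'E'
from plant import *; from h import *
s=get_state(); show(s)
c=capture("scene"); cv2.imwrite("pics/sc5.png",cv2.resize(c["image"][140:250,250:360,::-1],None,fx=5,fy=5,interpolation=cv2.INTER_CUBIC))
E
```

```text
time_s: 11.45
tcp_pos: [0.602, -0.0204, 0.1027]
eef_rot: [-150.9, 89.9, 12.0]
contact_force: [-0.1, 0.5, 0.2]
gripper_width: 0.0433
t 11.45 cut [ 20.4  -2.4 102.7] yang -85.0 F [-0.1  0.5  0.2] M [ 0.09  0.44 -0.01] w 0.0433 j [ 16.6  19.8 -17.9   0.  -52.2  56.2]
```

View pics/sc5.png

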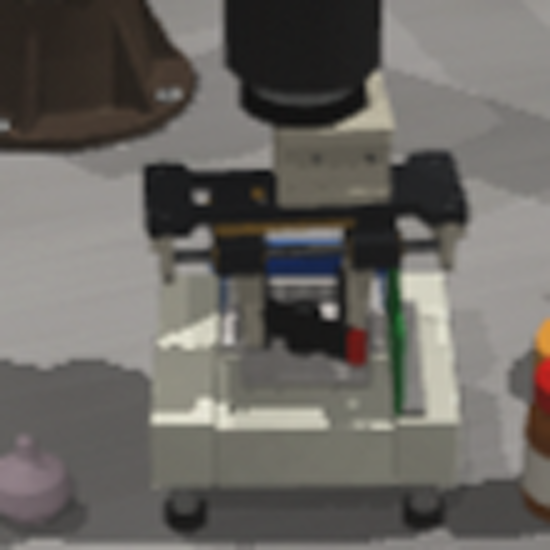

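Both fingers are on the wings: the red tip has turned to (355,345) in the crop and the finger clears the guard. Continuing clockwise.

```bash
python3 -m creep '{"jaw":[0,0,0,0,0,0,0,0,0,0],"translation":[[0,0,0],[0,0,0],[0,0,0],[0,0,0],[0,0,0],[0,0,0],[0,0,0],[0,0,0],[0,0,0],[0,0,0]],"roll":[0.12,0.12,0.12,0.12,0.12,0.12,0.12,0.12,0.12,0.12]}'
python3 - <<'E'
from plant import *; from h import *
s=get_state(); show(s)
c=capture("top"); cv2.imwrite("pics/top6.png",cv2.resize(c["image"][160:260,270:400,::-1],None,fx=4,fy=4,interpolation=cv2.INTER_CUBIC))
c=capture("scene"); cv2.imwrite("pics/sc6.png",cv2.resize(c["image"][140:250,250:360,::-1],None,fx=5,fy=5,interpolation=cv2.INTER_CUBIC))
E
```

```text
time_s: 12.5
tcp_pos: [0.6018, -0.0203, 0.1021]
eef_rot: [-33.5, 90.0, 60.3]
contact_force: [-1.1, 1.3, -2.2]
gripper_width: 0.0438
t 12.5 cut [ 20.2  -2.3 102.1] yang -154.1 F [-1.1  1.3 -2.2] M [0.23 0.31 0.  ] w 0.0438 j [ 16.6  19.9 -17.9  -0.  -52.2 -12.8]
```

View pics/sc6.png

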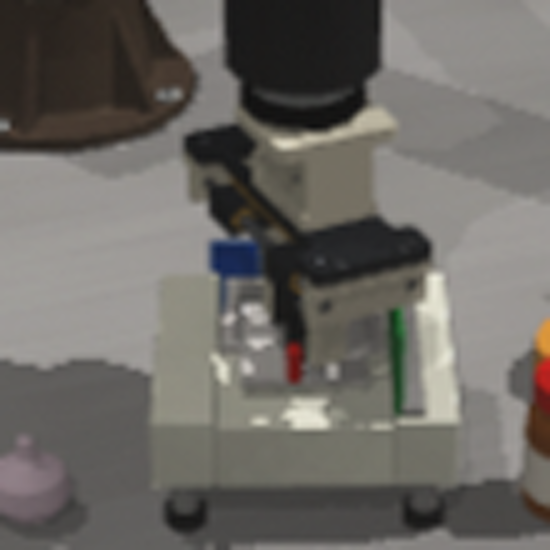

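The red tip has passed the rear (+x) direction and now points about −10° (crop (293,360)). Contact forces are tiny. Continuing.

```bash
python3 -m creep '{"jaw":[0,0,0,0,0,0,0,0,0,0],"translation":[[0,0,0],[0,0,0],[0,0,0],[0,0,0],[0,0,0],[0,0,0],[0,0,0],[0,0,0],[0,0,0],[0,0,0]],"roll":[0.13,0.13,0.13,0.13,0.13,0.13,0.13,0.13,0.13,0.13]}'
python3 - <<'E'
from plant import *; from h import *
s=get_state(); show(s)
E
```

```text
time_s: 13.6
tcp_pos: [0.6008, -0.0209, 0.1016]
eef_rot: [175.5, 89.9, -165.1]
contact_force: [-2.6, -0.8, -1.4]
gripper_width: 0.0437
t 13.6 cut [ 19.5  -3.4 101.6] yang 131.6 F [-2.6 -0.8 -1.4] M [-0.31  0.95  0.09] w 0.0437 j [ 16.6  19.9 -18.   -0.  -52.2 -87.2]
```

Now I'll back off, lift to z ≈ 0.18 and turn back half a turn.

```bash
python3 -m creep '{"jaw":[0,0,0,0,0,0,0,0,0,0],"translation":[[0,0,0],[0,0,0],[-0.04,0,0],[-0.04,0,0],[0,0,0],[0,0,0],[0,0,0],[0,0,0],[0,0,0],[0,0,0]],"roll":[-0.1,-0.1,0,0,-0.145,-0.145,-0.145,-0.145,-0.145,-0.145]}' 
python3 -m creep '{"jaw":[0,0,0,0,0,0,0,0,0,0],"translation":[[0,0,0],[0,0,0],[0,0,0],[0,0,0],[0,0,0],[0,0,0],[0,0,0],[0,0,0],[0,0,0],[0,0,0]],"roll":[-0.145,-0.145,-0.145,-0.145,-0.145,-0.145,-0.145,-0.145,-0.145,-0.145]}'
python3 - <<'E'
from plant import *; from h import *
s=get_state(); show(s); print(totool(s,c2w(.02,-.003,.102)))
c=capture("scene"); cv2.imwrite("pics/sc7.png",cv2.resize(c["image"][140:250,250:360,::-1],None,fx=5,fy=5,interpolation=cv2.INTER_CUBIC))
E
```

```text
time_s: 14.6
tcp_pos: [0.6021, -0.0206, 0.1825]
eef_rot: [-82.9, 89.9, -1.5]
contact_force: [0.4, -0.8, -0.4]
gripper_width: 0.0441
time_s: 15.6
tcp_pos: [0.6021, -0.0206, 0.1824]
eef_rot: [-165.8, 90.0, -1.3]
contact_force: [-0.7, -0.0, -0.4]
gripper_width: 0.0435
t 15.6 cut [ 20.6  -2.5 182.4] yang -83.4 F [-0.7 -0.  -0.4] M [-0.05  0.13  0.02] w 0.0435 j [ 16.6  15.6 -12.5   0.  -61.9  57.9]
[0.08042474 0.00044656 0.00067255]
```

View pics/sc7.png

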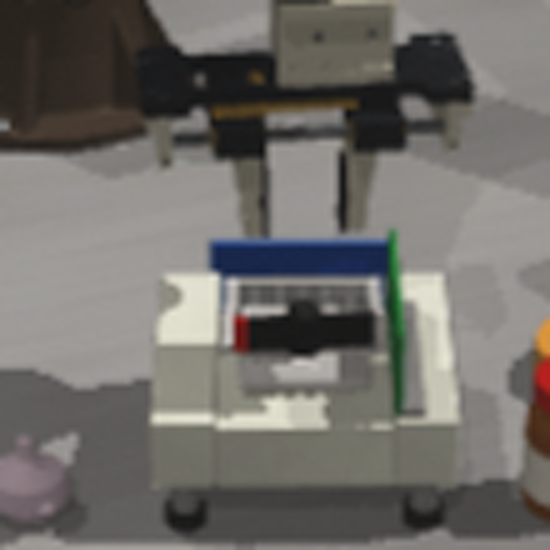

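The red tip now points to −y at crop (240,335), with about 95° left to turn. I'll turn a bit further back so the fingers clear the wings, then lower.

```bash
python3 -m creep '{"jaw":[0,0,0,0,0,0,0,0,0,0],"translation":[[0,0,0],[0,0,0],[0,0,0],[0,0,0],[0,0,0],[0,0,0],[0.03,0,0],[0.03,0,0],[0.0205,0,0],[0,0,0]],"roll":[-0.14,-0.14,-0.14,-0.14,-0.14,-0.14,0,0,0,0]}' 
python3 -m creep '{"jaw":[0,0,0,0,0,0,0,0,0,0],"translation":[[0,0,0],[0,0,0],[0,0,0],[0,0,0],[0,0,0],[0,0,0],[0,0,0],[0,0,0],[0,0,0],[0,0,0]],"roll":[0.14,0.14,0.14,0.14,0.14,0.14,0.14,0.14,0.14,0.14]}'
python3 - <<'E'
from plant import *; from h import *
s=get_state(); show(s)
E
```

```text
time_s: 16.65
tcp_pos: [0.6, -0.0209, 0.0988]
eef_rot: [-21.0, 89.7, -168.9]
contact_force: [0.0, -0.1, 0.9]
gripper_width: 0.0437
time_s: 17.65
tcp_pos: [0.602, -0.0202, 0.1029]
eef_rot: [-107.1, 89.9, 24.3]
contact_force: [-1.2, 1.4, -0.1]
gripper_width: 0.0436
t 17.65 cut [ 20.4  -2.2 102.9] yang -116.4 F [-1.2  1.4 -0.1] M [0.65 0.71 0.04] w 0.0436 j [ 16.6  19.8 -17.9  -0.  -52.2  24.9]
```

```bash
python3 -m creep '{"jaw":[0,0,0,0,0,0,0,0,0,0],"translation":[[0,0,0],[0,0,0],[0,0,0],[0,0,0],[0,0,0],[0,0,0],[0,0,0],[0,0,0],[0,0,0],[0,0,0]],"roll":[0.1,0.08,0.06,0.04,0.04,0.04,0.02,0,0,0]}'
python3 - <<'E'
from plant import *; from h import *
s=get_state(); show(s)
c=capture("scene"); cv2.imwrite("pics/sc8.png",cv2.resize(c["image"][140:250,250:360,::-1],None,fx=5,fy=5,interpolation=cv2.INTER_CUBIC))
E
```

```text
time_s: 18.65
tcp_pos: [0.6025, -0.0204, 0.1022]
eef_rot: [-103.4, 89.9, 6.7]
contact_force: [0.1, -0.1, 1.0]
gripper_width: 0.0436
t 18.65 cut [ 20.8  -2.2 102.2] yang -137.8 F [ 0.1 -0.1  1. ] M [ 0.49 -0.13  0.05] w 0.0436 j [ 16.6  19.9 -17.9   0.  -52.1   3.4]
```

View pics/sc8.png

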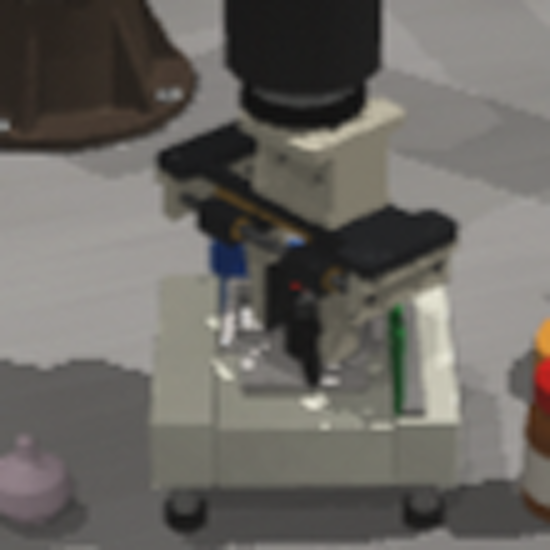

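The wings now lie nearly along the cutter's x axis, with the black end towards the camera at (313,375). I'll make small increments and watch the moment for the stop.

```bash
python3 -m creep '{"jaw":[0,0,0,0,0,0,0,0,0,0],"translation":[[0,0,0],[0,0,0],[0,0,0],[0,0,0],[0,0,0],[0,0,0],[0,0,0],[0,0,0],[0,0,0],[0,0,0]],"roll":[0.02,0.02,0.02,0.02,0,0,0,0,0,0]}'
python3 - <<'E'
from plant import *; from h import *
s=get_state(); show(s)
E
```

```text
time_s: 19.7
tcp_pos: [0.6018, -0.0205, 0.1016]
eef_rot: [-140.3, 90.0, -34.9]
contact_force: [1.0, 0.7, 1.7]
gripper_width: 0.044
t 19.7 cut [ 20.2  -2.6 101.6] yang -142.5 F [1.  0.7 1.7] M [ 0.43 -0.54  0.01] w 0.044 j [ 16.6  19.9 -18.    0.  -52.1  -1.2]
```

```bash
python3 -m creep '{"jaw":[0,0,0,0,0,0,0,0,0,0],"translation":[[0,0,0],[0,0,0],[0,0,0],[0,0,0],[0,0,0],[0,0,0],[0,0,0],[0,0,0],[0,0,0],[0,0,0]],"roll":[0.02,0.02,0.02,0.02,0,0,0,0,0,0]}'
python3 - <<'E'
from plant import *; from h import *
s=get_state(); show(s)
E
```

```text
time_s: 20.7
tcp_pos: [0.6019, -0.0202, 0.1016]
eef_rot: [-54.7, 90.0, 46.2]
contact_force: [2.6, 5.3, 0.3]
gripper_width: 0.044
t 20.7 cut [ 20.2  -2.3 101.6] yang -147.1 F [2.6 5.3 0.3] M [ 1.81 -0.69  0.32] w 0.044 j [ 16.6  19.9 -18.   -0.  -52.1  -5.8]
```

Force and moment are rising (Mz 0.32 N m), so this is probably the stop. One more small step to confirm.

```bash
python3 -m creep '{"jaw":[0,0,0,0,0,0,0,0,0,0],"translation":[[0,0,0],[0,0,0],[0,0,0],[0,0,0],[0,0,0],[0,0,0],[0,0,0],[0,0,0],[0,0,0],[0,0,0]],"roll":[0.015,0.015,0,0,0,0,0,0,0,0]}'
python3 - <<'E'
from plant import *; from h import *
s=get_state(); show(s)
E
```

```text
time_s: 21.7
tcp_pos: [0.6019, -0.0202, 0.1016]
eef_rot: [-93.9, 90.0, 5.3]
contact_force: [1.5, 5.2, 0.4]
gripper_width: 0.0439
t 21.7 cut [ 20.2  -2.3 101.6] yang -148.7 F [1.5 5.2 0.4] M [ 1.82 -0.66  0.94] w 0.0439 j [ 16.6  19.9 -18.    0.  -52.1  -7.5]
```

The moment jumped to 0.94 N m for 1.6° of turn, which is the hard stop. I'll back off, lift and retreat to look.

```bash
python3 -m creep '{"jaw":[0,0,0,0,0,0,0,0,0,0],"translation":[[0,0,0],[0,0,0],[0,0,0],[-0.04,0,0],[-0.04,0,0],[-0.04,0,0],[0,0,0],[0,0,0],[0,0,0],[0,0,0]],"roll":[-0.08,-0.1,-0.1,0,0,0,0,0,0,0]}'
python3 - <<'E'
from plant import *; from h import *
s=get_state(); show(s); print(totool(s,c2w(-.16,0.04,.222)))
E
```

```text
time_s: 22.7
tcp_pos: [0.6007, -0.0209, 0.22]
eef_rot: [79.0, 89.8, -165.9]
contact_force: [0.1, 0.9, -1.1]
gripper_width: 0.0437
t 22.7 cut [ 19.4  -3.4 220. ] yang -132.8 F [ 0.1  0.9 -1.1] M [-0.04  0.07  0.02] w 0.0437 j [ 16.6  14.   -9.4  -0.  -66.7   8.5]
[-0.0015983   0.09002179  0.16114968]
```

```bash
python3 -m creep '{"jaw":[0,0,0,0,0,0,0,0,0,0],"translation":[[0,0.02,0.036],[0,0.02,0.036],[0,0.02,0.036],[0,0.02,0.036],[0,0.01,0.02],[0,0,0],[0,0,0],[0,0,0],[0,0,0],[0,0,0]],"roll":[0,0,0,0,0,0,0,0,0,0]}'
python3 - <<'E'
from plant import *; from h import *
s=get_state(); show(s)
c=capture("top"); cv2.imwrite("pics/top9.png",cv2.resize(c["image"][160:260,270:400,::-1],None,fx=6,fy=6,interpolation=cv2.INTER_CUBIC))
c=capture("scene"); cv2.imwrite("pics/sc9.png",cv2.resize(c["image"][160:255,240:390,::-1],None,fx=5,fy=5,interpolation=cv2.INTER_CUBIC))
E
```

```text
time_s: 23.7
tcp_pos: [0.4509, 0.0892, 0.2212]
eef_rot: [103.7, 89.9, -141.2]
contact_force: [0.0, 0.4, 0.3]
gripper_width: 0.0438
t 23.7 cut [-160.8   42.3  221.2] yang -132.8 F [0.  0.4 0.3] M [-0.08  0.13  0.04] w 0.0438 j [ 35.9   0.  -25.7   0.  -64.3 -10.8]
```

View pics/top9.png

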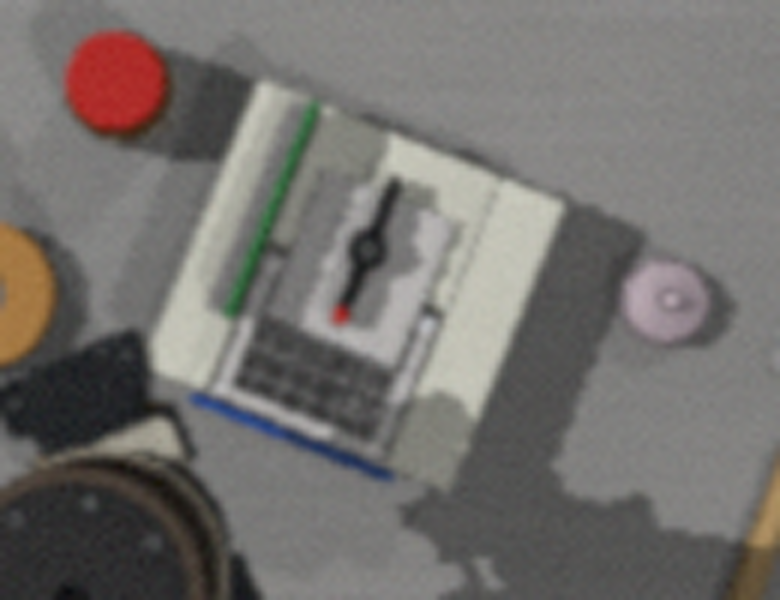

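View pics/sc9.png

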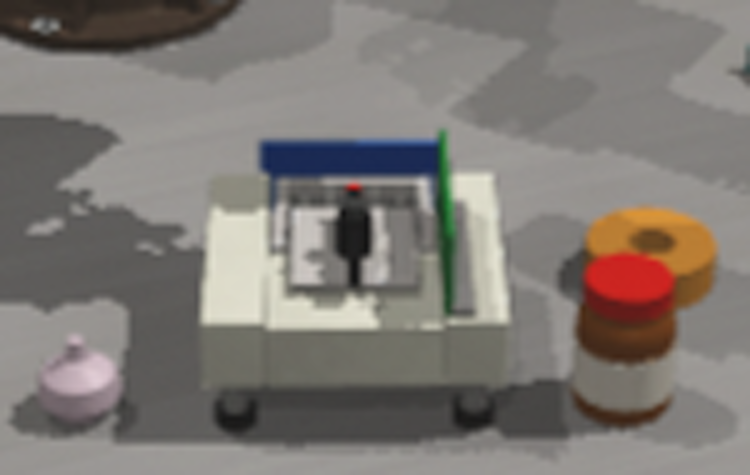

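The red tip (341,315) and black end (396,183) lie parallel to the guard within about 1°, with red pointing to the front. The tab (192,397)–(390,477) is flush, the cutter and bystanders are where they were, and the hand is clear. Handing in.

Run:
```python
from plant import *
print(close_job())
```

```text
the job is handed in; nothing more can be done
None
```

The cutter is ready: the cassette is fully home and the wing nut is down against its stop. I handed the job in at about 24 s of the 72 s allowed; no verdict is reported.

**Cassette:** I pushed the blue tab in with closed fingertips until it stopped moving and the horizontal force rose to about 22 N. That is close to the 25 N at which the cutter could slide. An upward force of about 16 N also built up against the stop; I did not find its cause. The next picture showed the tab face flush with the rails, to within the 2–3 mm measuring error, and the cutter unmoved.

**Nut:** I turned it about 255° clockwise in two strokes, with the half-open fingertips on both wings. At the end the moment jumped from about 0 to 0.94 N m, which I took as the hard stop. The fingers did pass the guard side, where the task says they cannot go round. They were only about 40 mm out from the axis and showed no contact with the guard.

**Last checks:** The wings lie along the cutter's x axis within about 1°, with the red tip to the front. The tab, cutter, jar, garlic and bun look unchanged in the close-ups. I did not re-check the tray, avocados, spatula and bowl in the last pictures, but the arm made no contact near them. The hand is clear and the measured force is about zero. The two cameras disagreed by about 4 mm on the cutter's position, so I used the average.

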